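# Probe the four pads of a tilt stage, level it, put the probe back

## Robot

A 7-joint arm with a two-finger parallel gripper is mounted at the origin on the work surface. World frame = base frame: x ahead of the robot, y to its left, z up, the work surface at z = 0. Lengths are in m, angles in rad, forces in N, time in s.
With the tool pointing down it reaches from about 0.425 to 1.025 m from the base axis. Payload 3.6 kg.
Tool frame: the origin (TCP) lies at the very end of the fingers, on their centre line; the grasp point (between the pads) lies 19 mm behind it; z points along the fingers, y is the line along which they close (so a half turn about z gives the same grasp; the last joint's range is limited). The gripper opens to 85 mm and grips with 20 to 120 N. Pads are 22 mm wide; open, the fingers measure 114 mm over their backs; the gripper's body (76 mm by 85 mm) begins 54 mm behind the grasp point. The pads swing forward as they close: fully open they stand 13 mm farther back than shut.
Start: joints at [1.038, 0.591, 0.048, 1.609, -0.033, 0.943, -0.034], TCP at [0.309, -0.656, 0.231] pointing down, gripper open.
Joint ranges: [-2.69, 2.69], [-0.47, 2.24], [-1.27, 1.36], [0.19, 2.51], [-1.53, 4.68], [0.08, 2.07], [-3.09, 3.09]. Speed limits (rad/s): [2.57, 2.57, 3.14, 3.14, 3.14, 3.14, 3.14].

## Interface

Orientations are given as a 3x3 rotation matrix whose columns are the frame's x, y, z axes.
In Python, from plant import r gives the robot as it stands.
- The arm moves only by the tool step_arm, never from a script. Its argument "targets" is a list of rows, each a list of 5 numbers: the shift along the tool's x, y, z each as a share of 0.25 m, from -1 to 1, then the turn about the tool's z as a share of pi rad, from -1 to 1, then the gripper command: -1 is shut, 1 is fully open, values between are in proportion. A call has 1 to 5 rows; each row is the pose to reach, as a shift and turn from the pose commanded when the call began, along the tool's axes at that moment, turning the shorter way round; what a row does not reach only later rows make up. A row lasts 1/12 s, in which the tool goes at most 41.7 mm and 7.16 degrees, less where a joint would pass 70% of its speed; a pose out of reach is approached as far as the arm can. A call with a number of a shift or a turn outside -1 to 1 is refused whole. A call with a gripper value outside its range is refused whole. The fingers move at their own pace and stop on an object; "squeeze" is the grip in N (left out, the last holds). Time passes only in rows, so rows that repeat a pose let the fingers close. It gives the time, the measured TCP pose, the force, the opening and the grip force at its end, in the units of the state.
- r.get_obs(): the state, without advancing time (a new reading comes with each control period).
- r.grab_frame(name): name is "scene" or "top" or "wrist"; returns (picture, depth): 480x640x3 uint8, red, green, blue; 480x640 float32, m along the optical axis (not along the pixel's ray), 0 where there is no reading.
- r.calibration(name): a dict with "mtx" (3x3 intrinsics, pixels), "k1" (the pictures are not rectified: a ray, as slopes to the right and down, at radius r is drawn at 1 + k1 r^2 times it, then the intrinsics apply), "rvec" (rotation vector, rad) and "tvec" (3), from world to camera coordinates, as OpenCV has them. Camera axes: x right, y down, z forward; pixel columns grow to the right and rows downward; lengths in m; the calibration is good to about 2 mm. A picture is of the moment at which its call begins: read the wrist's pose just before it. calibration takes no time and is no camera call; for the wrist camera it gives the pose at the moment of the call.
- r.close_job(): hands the job in; it is judged then, once.
The state is a dict: "t": time; "joints": joint angles; "joint_velocities": joint speeds; "tau": joint torques, N m; "position": TCP position; "eef_rot": TCP orientation; "wrist_force": force on the tool from outside, world axes, zero at the start; "torque": the same for the moment, N m; "gripper_width": opening from 0.0 (shut) to 1.0 (fully open); "finger_force": force on a finger pad.
Only numpy, scipy, OpenCV 4.12 (cv2) and the standard library are available. Lean on these libraries where they do the work, as an engineer would, in place of code of your own. Each camera call takes 0.05 s, during which the arm holds its last target. There are 200 camera calls.

## Task

Level the little round tilt stage: take the spring-tipped probe out of its stand and touch it to the four raised pads of the plate one after another, starting with the pad over the thumbscrew and going anticlockwise as seen from above, to feel which stand high. Then press the high pads down with the probe until the plate lies level to within a degree, and put the probe back in its stand, upright and fully home. Touch the stage with the probe alone, never push on the plate with more than 20 newtons, and leave the glass bowl, the bottle and the carton where they are.

Things in the scene. Friction and masses are not known exactly. Their poses are not given: they have to be found in the camera images.
- stage: A tilt stage fixed on the counter; origin at the centre of the foot's underside, z up. Dark round foot 130 mm across and 16 mm high, a telescopic pillar, and on top an aluminium plate, 184 mm across and 8 mm thick, with four round brass pads (20 mm across, standing 3 mm above the plate). This pose is the foot's: it does not show the plate's height or tilt.
- pad1 (a point): Pad over the thumbscrew (stage -x, 75 mm from the axis). This point is fixed to the FOOT, 105 mm above the counter; the pad's top lies above it by an unknown amount: 0 to 12 mm if the plate were level (the pillar is clamped at an unknown height, fixed all episode), plus or minus up to 5.5 mm of tilt.
- pad2 (a point): Second pad, next anticlockwise seen from above (stage -y); the point is fixed to the foot in the same way as pad1.
- pad3 (a point): Third pad, opposite pad 1 (stage +x); point fixed to the foot as for pad1.
- pad4 (a point): Fourth pad, opposite pad 2 (stage +y); point fixed to the foot as for pad1.
- thumbscrew (a point): The middle of the thumbscrew's head: a steel rod ending in a 28 mm head that sticks out from the pillar towards stage -x, 44 mm above the counter, out to 140 mm from the axis: past the plate's edge, so seen from above. It stays as it is.
- tilt_head (a point): Roughly the tilt centre (fixed to the foot). The plate starts 2 to 6 degrees off level. It tilts on two independent friction axes, one under pads 1 and 3, one under pads 2 and 4: pressing a pad lowers it, raises the opposite one as much, leaves the other two. A pad yields at about 7 N (8 to 12 N to move it slowly), lighter touches do not shift it; it stays where left. Stop: 7.5 mm below level.
- probe: A hand probe of about 120 g, upright in the stand; origin at the centre of its handle's underside (the shoulder). Handle: black square bar, 20 x 20 mm in x and y, up to z = 60 mm, steel button to 64. Below it a 12 mm steel shaft to z = -36 mm, then a thin ball-tipped plunger, end at z = -50 mm. The plunger springs in up to 5 mm, 0.8 N per mm (4 N fully in); after that it pushes rigidly.
- stand: A white block, 64 x 64 mm and 60 mm high, fixed on the counter; origin at the centre of its underside. A round through-hole 18 mm across runs down its centre.
- socket (a point): The middle of the hole's mouth on the stand's top face, 60 mm above the counter. When the probe is home its shoulder rests on the top face, so the probe's origin is at this point.
- bowl: Bystander: a glass bowl, 110 mm across, 48 mm high; origin under its centre.
- bottle: Bystander: a small clear bottle with a white cap, 44 mm across, 105 mm high; origin under its centre.
- carton: Bystander: a green carton, 45 x 85 mm, 135 mm high; origin under its centre.
Mind the look-alikes: they are no part of the job. There is more than one size of the stand; the job needs the largest.

How it is judged:
By the outcome, as a careful person would: the job done as asked, in the order asked, and still so for the second after the job is handed in, with the robot touching nothing.
It also fails if it takes over 72 s, if anything falls off the work surface, if the arm or the gripper's body presses on something with over 40 N, if the wrist force passes 120 N, or if a joint passes its speed limit or range.

## Working session

There is one attempt and no reset: what is moved stays moved. The work goes in short steps, Python scripts to look and compute and a tool call to move; the robot and the scene stay as the last step left them, time stands still between calls to the robot, and variables do not carry over. Pictures are saved under pics/ and viewed, at most 10 in all, crops included, and the job is handed in when it is done.

Besides the shell and the picture viewer there is one more tool, called after ">>>" by a JSON object that holds its "op" and its "data", one argument or row to a line. step_arm: Moves the arm, as the interface text tells. Shift numbers are shares of 0.25 m and turn numbers shares of pi rad, none past 1 either way. Its arguments: {"type":"object","properties":{"targets":{"type":"array","items":{"type":"array","items":{"type":"number","minimum":-1,"maximum":1}}},"squeeze":{"type":"number"}},"required":["targets"]}

```bash
mkdir -p pics; ls
cat > h.py <<'E'
import numpy as np, cv2, pickle
from plant import r
def save(name):
    im,d=r.grab_frame(name); c=r.calibration(name); pickle.dump((im,d,c),open(name+'.pkl','wb'))
    return im,d,c
def load(n): return pickle.load(open(n+'.pkl','rb'))
def ray(c,u,v):
    K=np.array(c['mtx']);k=c['k1']
    D=np.array([k,0,0,0,0.])
    p=cv2.undistortPoints(np.array([[[u,v]]],float),K,D)[0,0]
    R=cv2.Rodrigues(np.array(c['rvec'],float))[0]; t=np.array(c['tvec'],float).ravel()
    return -R.T@t, R.T@np.array([p[0],p[1],1.])
def onz(c,u,v,z):
    o,d=ray(c,u,v); return o+d*(z-o[2])/d[2]
def cloud(im,d,c):
    K=np.array(c['mtx']);uu,vv=np.meshgrid(np.arange(640.),np.arange(480.))
    p=cv2.undistortPoints(np.stack([uu,vv],-1).reshape(-1,1,2),K,np.array([c['k1'],0,0,0,0.])).reshape(480,640,2)
    P=np.dstack([p,np.ones((480,640))])*d[...,None]
    R=cv2.Rodrigues(np.array(c['rvec'],float))[0]; t=np.array(c['tvec'],float).ravel()
    return (P-t)@R
E
python3 - <<'E'
from h import *
o=r.get_obs(); print(o['t'],o['position'],o['eef_rot'],o['gripper_width'])
for n in('scene','top'):
    im,d,c=save(n); cv2.imwrite(f'pics/{n}0.png',im[...,::-1]); print(n,c['k1'],onz(c,320,240,0),ray(c,320,240)[0])
E
```

```text
pics
0.0 [ 0.30832426 -0.65522986  0.23013616] [[ 9.04793646e-01  4.25848911e-01 -1.07876079e-03]
 [ 4.25850261e-01 -9.04791400e-01  2.01922791e-03]
 [-1.16167485e-04 -2.28637514e-03 -9.99997379e-01]] 0.9998189990870913
scene 0.027239009110820087 [0.45301606 0.11649381 0.        ] [ 0.94252833 -0.44303154  0.75704886]
top 0.019021102334175095 [0.5221079  0.02606549 0.        ] [0.33809629 0.0410966  0.98443189]
```

View pics/top0.png

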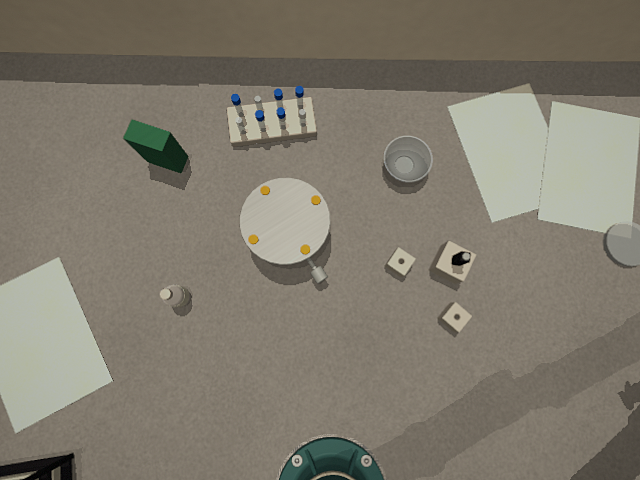

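View pics/scene0.png

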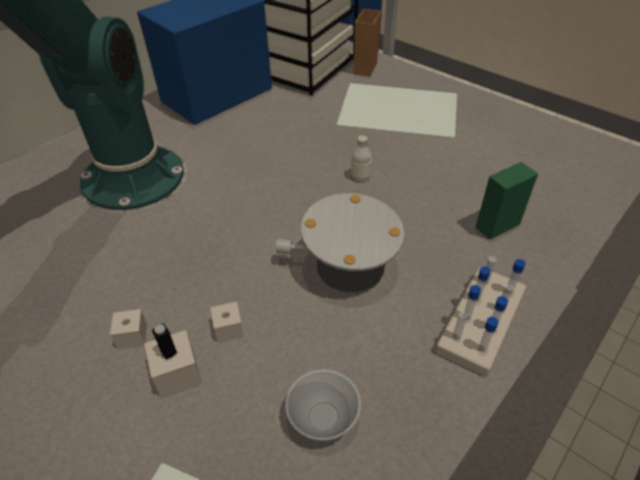

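Top view: the stage plate is at (285,221), the thumbscrew head at (319,273), and the pads at (305,249), (316,200), (265,190) and (253,239). That listing is pad 1 to pad 4, anticlockwise. The stand candidates are the blocks at (455,261), (401,262) and (456,318). The one at (455,261) is the largest and holds the black probe, so it fits. I'll confirm it in a crop and measure.

Run:
```python
from h import *
im,d,c=load('top'); P=cloud(im,d,c)
cv2.imwrite('pics/crop1.png',cv2.resize(im[220:340,370:500,::-1],None,fx=4.5,fy=4.5,interpolation=cv2.INTER_CUBIC))
hsv=cv2.cvtColor(im,cv2.COLOR_RGB2HSV)
m=cv2.inRange(hsv,(10,140,90),(30,255,255)); n,l,s,ce=cv2.connectedComponentsWithStats(m)
for i in range(1,n):
    if s[i,4]>15:
        q=P[(l==i)&(d>0)]; print('pad',ce[i].round(1),s[i,4],np.median(q,0).round(4), onz(c,*ce[i],np.median(q[:,2])).round(4))
# plate
z=P[...,2]; sub=np.zeros(z.shape,bool); sub[170:275,230:340]=1
q=P[sub&(z>.085)&(z<.14)&(m==0)]; A=np.c_[q[:,:2],np.ones(len(q))]; co=np.linalg.lstsq(A,q[:,2],rcond=None)[0]; print('plate',len(q),co,q.mean(0),np.std(A@co-q[:,2]))
mm=(sub&(z>.085)&(z<.14)).astype(np.uint8); cn=max(cv2.findContours(mm,0,cv2.CHAIN_APPROX_NONE)[0],key=cv2.contourArea); e=cv2.fitEllipse(cn); print(e, onz(c,*e[0],q[:,2].mean()))
for nm,(a,b,x,y) in dict(big=(235,290,428,482),s1=(242,282,382,420),s2=(298,338,438,476)).items():
    S=np.zeros(z.shape,bool); S[a:b,x:y]=1
    for lo,hi in((.03,.052),(.052,.07),(.105,.14)):
        k=S&(z>lo)&(z<hi)
        if k.sum()>20:
            pt=P[k]; rect=cv2.minAreaRect(pt[:,:2].astype(np.float32)); print(nm,lo,k.sum(),pt.mean(0).round(4),[np.round(v,4) for v in rect])
q=P[262:286,300:330]; q=q[(q[...,2]>.03)&(q[...,2]<.07)]; print('screw',len(q),q.mean(0),q.max(0))
```

```text
pad [264.8 190. ] 65 [0.6062 0.1415 0.1026] [0.6064 0.1417 0.1026]
pad [315.3 199.8] 65 [0.5859 0.0384 0.1044] [0.5861 0.0378 0.1044]
pad [253. 239.] 69 [0.5025 0.1613 0.1089] [0.5025 0.1614 0.1089]
pad [305. 249.] 69 [0.483  0.0574 0.1108] [0.4829 0.0574 0.1108]
plate 5867 [-0.06353182 -0.00620586  0.13896   ] [0.54264827 0.10010548 0.10386333] 0.0015665422293985075
((284.3182678222656, 220.55471801757812), (85.82186889648438, 89.5748062133789), 80.24739837646484) [0.54207804 0.10018575 0.10386333]
big 0.03 128 [ 0.4602 -0.2366  0.0417] [array([ 0.4633, -0.2362]), array([0.0903, 0.0456]), np.float64(18.9017)]
big 0.052 778 [ 0.4682 -0.253   0.0605] [array([ 0.4706, -0.2572]), array([0.0663, 0.066 ]), np.float64(62.9567)]
big 0.105 132 [ 0.4693 -0.2561  0.1194] [array([ 0.4702, -0.2579]), array([0.02  , 0.0201]), np.float64(83.162)]
s1 0.03 432 [ 0.4704 -0.1453  0.0414] [array([ 0.4713, -0.146 ]), array([0.0444, 0.045 ]), np.float64(55.2826)]
s2 0.03 488 [ 0.3545 -0.2594  0.0412] [array([ 0.3544, -0.2606]), array([0.047, 0.046]), np.float64(47.1741)]
screw 218 [0.44261913 0.03205011 0.05366309] [0.46577393 0.0519016  0.06239259]
```

View pics/crop1.png

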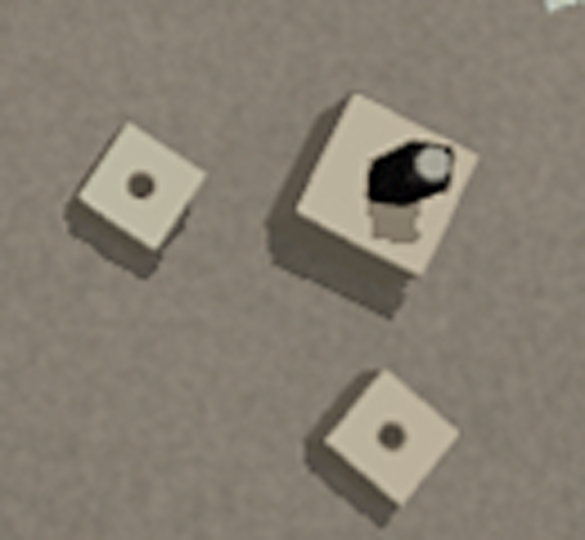

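The crop confirms that the largest block, top right, holds the black-handled probe. Its top face measures 66 mm across, against about 45 mm for the other two. Next I move over it for a close wrist look.

>>> {"op": "step_arm", "data": {
  "targets": [
    [0.62,-0.56,0,0,1],
    [0.62,-0.56,0,0,1],
    [0.62,-0.56,0,0,1],
    [0.62,-0.56,0,0,1],
    [0.62,-0.56,0,0,1]
  ],
  "squeeze": 40
}}

```text
t: 0.52
position: [0.3893, -0.4617, 0.2308]
eef_rot: [[0.905, 0.425, -0.001], [0.425, -0.905, 0.001], [-0.0, -0.001, -1.0]]
wrist_force: [1.0, -0.1, 0.4]
gripper_width: 0.998
finger_force: 0.0
```

>>> {"op": "step_arm", "data": {
  "targets": [
    [0.56,-0.6,0,0,1],
    [0.56,-0.6,0,0,1],
    [0.56,-0.6,0,0,1],
    [0.56,-0.6,0,0,1],
    [0.56,-0.6,0,0,1]
  ]
}}

```text
t: 0.93
position: [0.452, -0.2658, 0.2311]
eef_rot: [[0.904, 0.426, -0.001], [0.426, -0.904, 0.001], [-0.0, -0.001, -1.0]]
wrist_force: [0.5, -0.5, -1.3]
gripper_width: 0.997
finger_force: 0.0
```

Run:
```python
from h import *
o=r.get_obs(); print(o['t'],o['position'],o['eef_rot'],o['wrist_force'])
im,d,c=save('wrist'); cv2.imwrite('pics/w1.png',im[...,::-1]); print(ray(c,320,240))
P=cloud(im,d,c); z=P[...,2]
for lo,hi in((.03,.05),(.05,.07),(.115,.135)):
    k=((z>lo)&(z<hi)&(abs(P[...,0]-.47)<.07)&(abs(P[...,1]+.257)<.07))
    if k.sum()>20:
        p=P[k]; print(lo,k.sum(),p.mean(0),cv2.minAreaRect(p[:,:2].astype(np.float32)))
```

```text
0.9333 [ 0.45200689 -0.26579909  0.23107665] [[ 9.04497288e-01  4.26479058e-01 -5.19132371e-04]
 [ 4.26479333e-01 -9.04497061e-01  6.66344978e-04]
 [-1.85371526e-04 -8.24106453e-04 -9.99999643e-01]] [ 0.47906868 -0.46023994 -1.29234105]
(array([ 0.52579002, -0.22325656,  0.37493388]), array([-0.27169701, -0.12727972, -0.95393232]))
0.03 106 [ 0.49149238 -0.22471003  0.0403453 ] ((0.4962853193283081, -0.2389843463897705), (0.042651984840631485, 0.08619000017642975), 19.529315948486328)
0.05 5607 [ 0.47775617 -0.24615885  0.06090128] ((0.4743911921977997, -0.24800600111484528), (0.06432096660137177, 0.06416765600442886), 62.93690490722656)
0.115 1005 [ 0.4754292  -0.24785785  0.12217968] ((0.4744580090045929, -0.24832013249397278), (0.02015581913292408, 0.0200994573533535), 79.88780975341797)
```

View pics/w1.png

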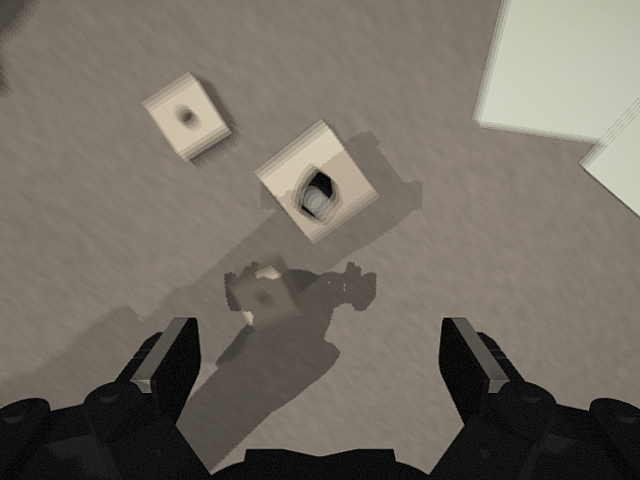

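The picture is motion-blurred because the arm hadn't settled. The stand is near (318,185), with the probe's button at (317,203). I'll retake it.

```bash
cat >> h.py <<'E'
def probe():
    im,d,c=save('wrist'); P=cloud(im,d,c); z=P[...,2]
    for lo,hi in((.05,.07),(.115,.1225),(.1225,.13)):
        k=((z>lo)&(z<hi)&(abs(P[...,0]-.47)<.07)&(abs(P[...,1]+.257)<.07))
        if k.sum()>20:
            p=P[k]; print(lo,k.sum(),p.mean(0).round(4),cv2.minAreaRect(p[:,:2].astype(np.float32)))
    return im
E
python3 - <<'E'
from h import *
o=r.get_obs()
for i in range(3): im=probe()
o=r.get_obs(); print(o['t'],o['position'],o['wrist_force'],o['joints'])
cv2.imwrite('pics/w2.png',cv2.resize(im[100:280,220:420,::-1],None,fx=3,fy=3))
E
```

```text
0.05 5447 [ 0.4738 -0.2607  0.0611] ((0.4701974093914032, -0.2630811929702759), (0.06443378329277039, 0.06406904757022858), 62.248069763183594)
0.115 590 [ 0.4719 -0.2619  0.1204] ((0.4704376757144928, -0.2628876566886902), (0.02016647718846798, 0.020279977470636368), 79.9898452758789)
0.1225 407 [ 0.4706 -0.2626  0.1251] ((0.4713965058326721, -0.2622581124305725), (0.015142141841351986, 0.015832843258976936), 77.35099792480469)
0.05 5506 [ 0.4734 -0.2611  0.0611] ((0.4698463976383209, -0.2632023096084595), (0.06424662470817566, 0.06418780237436295), 62.06085968017578)
0.115 597 [ 0.4715 -0.2621  0.1204] ((0.4700295031070709, -0.26309120655059814), (0.020243987441062927, 0.02026992291212082), 79.78176879882812)
0.1225 408 [ 0.4702 -0.2629  0.125 ] ((0.4702099859714508, -0.26264429092407227), (0.016520820558071136, 0.013788263313472271), 53.98924255371094)
0.05 5568 [ 0.4736 -0.2599  0.0611] ((0.47012245655059814, -0.26186227798461914), (0.0643070787191391, 0.06426581740379333), 61.94686508178711)
0.115 596 [ 0.4719 -0.2609  0.1205] ((0.470316082239151, -0.2617541551589966), (0.02012290619313717, 0.020025895908474922), 79.16173553466797)
0.1225 408 [ 0.4704 -0.2616  0.1251] ((0.4702211320400238, -0.2610470950603485), (0.013837422244250774, 0.015232197009027004), 4.732515335083008)
1.1333 [ 0.45228441 -0.26696599  0.23113301] [0.50359226 0.18367735 0.43064789] [ 4.49405213e-01  3.42209527e-01 -3.05556391e-03  2.05660179e+00
  1.40255499e-03  7.43356391e-01 -6.81713018e-01]
```

View pics/w2.png

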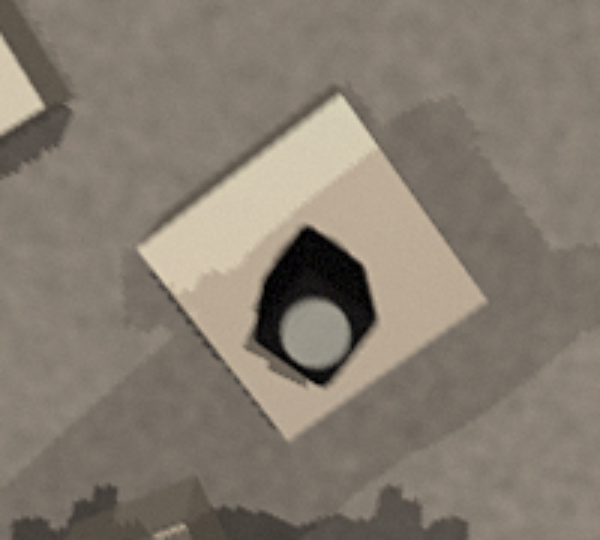

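Settled, the probe axis is at (0.470, −0.261) and the handle yaw is about 79.7°. I turn to match and centre above it.

>>> {"op": "step_arm", "data": {
  "targets": [
    [0.075,0.01,0,0.195,1],
    [0.075,0.01,0,0.195,1],
    [0.075,0.01,0,0.195,1],
    [0.075,0.01,0,0.195,1],
    [0.075,0.01,0,0.195,1]
  ]
}}

```text
t: 1.55
position: [0.469, -0.265, 0.2311]
eef_rot: [[0.983, -0.181, -0.001], [-0.181, -0.983, -0.001], [-0.001, 0.001, -1.0]]
wrist_force: [-1.0, 0.2, 0.0]
gripper_width: 1.005
finger_force: 0.0
```

>>> {"op": "step_arm", "data": {
  "targets": [
    [0,0,0,0,1],
    [0,0,0,0,1]
  ]
}}

```text
t: 1.72
position: [0.4692, -0.2644, 0.2311]
eef_rot: [[0.985, -0.172, -0.001], [-0.172, -0.985, -0.001], [-0.001, 0.001, -1.0]]
wrist_force: [-1.2, 0.6, 0.4]
gripper_width: 1.001
finger_force: 0.0
```

Run:
```python
from h import *
for i in range(3): probe()
o=r.get_obs(); print(o['t'],o['position'],o['eef_rot'],o['wrist_force'],o['joints'])
```

```text
0.05 5341 [ 0.4762 -0.2599  0.061 ] ((0.47131964564323425, -0.25853002071380615), (0.0640573650598526, 0.06457346677780151), 62.32658767700195)
0.115 560 [ 0.4739 -0.2588  0.1204] ((0.4713066816329956, -0.25832119584083557), (0.019502006471157074, 0.02057122066617012), 79.72993469238281)
0.1225 388 [ 0.4716 -0.2586  0.125 ] ((0.47147250175476074, -0.2584380507469177), (0.01396305300295353, 0.014039565809071064), 64.58064270019531)
0.05 5339 [ 0.4762 -0.2599  0.0609] ((0.4712391197681427, -0.25855958461761475), (0.0641290470957756, 0.06463311612606049), 62.19401168823242)
0.115 559 [ 0.4736 -0.2593  0.1204] ((0.4713437557220459, -0.25863343477249146), (0.01952693797647953, 0.02048853039741516), 79.81016540527344)
0.1225 395 [ 0.4716 -0.2586  0.125 ] ((0.4715735912322998, -0.258578896522522), (0.013829635456204414, 0.015112561173737049), 62.751487731933594)
0.05 5328 [ 0.4763 -0.26    0.061 ] ((0.4713227450847626, -0.2586228847503662), (0.06403614580631256, 0.06442468613386154), 62.250064849853516)
0.115 570 [ 0.4735 -0.2589  0.1204] ((0.4713186025619507, -0.2586146295070648), (0.01995723694562912, 0.02054387703537941), 79.19786834716797)
0.1225 394 [ 0.4716 -0.2587  0.125 ] ((0.47172269225120544, -0.2584841251373291), (0.014179516583681107, 0.015373088419437408), 84.68971252441406)
1.8667 [ 0.46958622 -0.26349742  0.23120983] [[ 9.85197201e-01 -1.71424688e-01 -2.26388927e-04]
 [-1.71424718e-01 -9.85197215e-01 -1.20013655e-04]
 [-2.02464437e-04  1.57045775e-04 -9.99999967e-01]] [ 0.14930991 -0.03001833  0.16461572] [ 0.31277362  0.36065408  0.14780539  2.03443179 -0.07587262  0.75170051
 -1.23639212]
```

>>> {"op": "step_arm", "data": {
  "targets": [
    [0.003,-0.02,0.1,0,1],
    [0.003,-0.02,0.25,0,1],
    [0.003,-0.02,0.4,0,1],
    [0.003,-0.02,0.55,0,1],
    [0.003,-0.02,0.62,0,1]
  ]
}}

```text
t: 2.28
position: [0.4695, -0.2571, 0.0727]
eef_rot: [[0.985, -0.171, -0.005], [-0.171, -0.985, 0.003], [-0.005, -0.002, -1.0]]
wrist_force: [-0.8, 0.2, -0.2]
gripper_width: 1.003
finger_force: 0.0
```

>>> {"op": "step_arm", "data": {
  "targets": [
    [0,0,0,0,1],
    [0,0,0,0,1],
    [0,0,0,0,-1],
    [0,0,0,0,-1],
    [0,0,0,0,-1]
  ],
  "squeeze": 60
}}

```text
t: 2.7
position: [0.4727, -0.2587, 0.078]
eef_rot: [[0.985, -0.172, 0.003], [-0.172, -0.985, -0.001], [0.003, 0.001, -1.0]]
wrist_force: [-0.7, 0.6, -0.6]
gripper_width: 0.603
finger_force: 0.0
```

>>> {"op": "step_arm", "data": {
  "targets": [
    [0,0,0,0,-1],
    [0,0,0,0,-1],
    [0,0,0,0,-1],
    [0,0,0,0,-1],
    [0,0,0,0,-1]
  ]
}}

```text
t: 3.12
position: [0.472, -0.2581, 0.0772]
eef_rot: [[0.985, -0.172, 0.001], [-0.172, -0.985, -0.0], [0.001, 0.0, -1.0]]
wrist_force: [-0.7, 0.8, 7.4]
gripper_width: 0.225
finger_force: 58.3
```

>>> {"op": "step_arm", "data": {
  "targets": [
    [0,0,-0.05,0,-1],
    [0,0,-0.15,0,-1],
    [0,0,-0.3,0,-1],
    [0,0,-0.45,0,-1],
    [0,0,-0.6,0,-1]
  ]
}}

```text
t: 3.53
position: [0.4706, -0.2576, 0.2274]
eef_rot: [[0.985, -0.172, -0.002], [-0.172, -0.985, 0.001], [-0.002, -0.0, -1.0]]
wrist_force: [1.0, 0.0, -1.3]
gripper_width: 0.23
finger_force: 58.7
```

>>> {"op": "step_arm", "data": {
  "targets": [
    [0,0,0,0,-1],
    [0,0,0,0,-1],
    [0,0,0,0,-1],
    [0,0,0,0,-1]
  ]
}}

```text
t: 3.87
position: [0.4701, -0.2571, 0.2246]
eef_rot: [[0.985, -0.172, -0.004], [-0.172, -0.985, 0.002], [-0.004, -0.001, -1.0]]
wrist_force: [0.3, 0.9, -1.4]
gripper_width: 0.224
finger_force: 59.0
```

Run:
```python
from h import *
o=r.get_obs(); print(o['t'],o['position'],o['eef_rot'],o['wrist_force'],o['gripper_width'])
im,d,c=save('scene'); P=cloud(im,d,c); z=P[...,2]
# stage pads in scene + stage axis; probe black pixels
p=o['position']; k=(np.hypot(P[...,0]-p[0],P[...,1]-p[1])<.03)&(z>.12)&(z<.26)
vs,us=np.where(k); print(us.min(),us.max(),vs.min(),vs.max(),z[k].min())
cu,cv=int(us.mean()),int(vs.max())
cv2.imwrite('pics/s2.png',cv2.resize(im[cv-130:cv+50,cu-100:cu+120,::-1],None,fx=3,fy=3))
hsv=cv2.cvtColor(im,cv2.COLOR_RGB2HSV); m=cv2.inRange(hsv,(10,140,90),(30,255,255)); n,l,s,ce=cv2.connectedComponentsWithStats(m)
for i in range(1,n):
    if s[i,4]>15:
        q=P[(l==i)&(d>0)]; print(ce[i].round(1),s[i,4],np.median(q,0).round(4))
```

```text
3.8667 [ 0.47010716 -0.25713698  0.22460068] [[ 9.85132686e-01 -1.71758009e-01 -3.57454300e-03]
 [-1.71753124e-01 -9.85138668e-01  1.63380216e-03]
 [-3.80203914e-03 -9.95572988e-04 -9.99992277e-01]] [ 0.27317392  0.88911582 -1.41500537] 0.22363918552455947
118 158 260 314 0.15858173243089912
[373.5  20.5] 41 [0.123  0.7463 0.1476]
[354.8 198.5] 40 [0.5028 0.1609 0.1083]
[310.  222.9] 49 [0.4829 0.0565 0.11  ]
[394.2 231.4] 47 [0.6063 0.1405 0.1015]
[349.1 259.1] 55 [0.5868 0.036  0.1037]
```

View pics/s2.png

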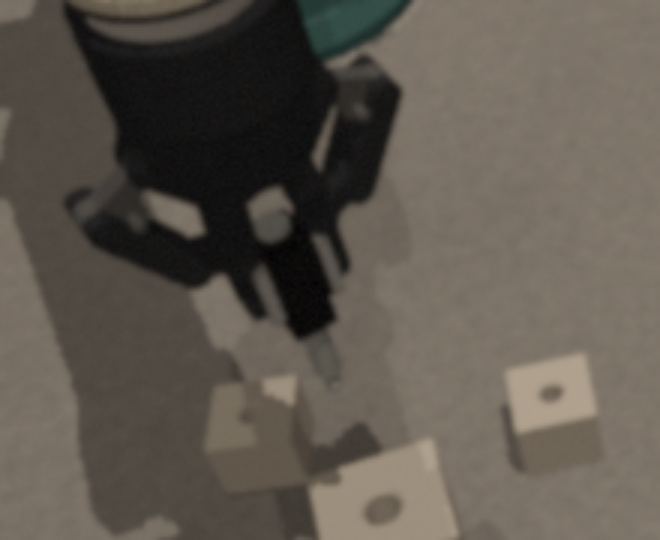

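The probe is gripped and hangs upright and clear of the stand, with its tip at crop pixel (335,385). Both cameras agree on the pads: P1 (0.483, 0.057), P2 (0.586, 0.037), P3 (0.606, 0.141), P4 (0.5025, 0.161). Next I move over pad 1.

>>> {"op": "step_arm", "data": {
  "targets": [
    [-0.082,-0.624,0,0,-1],
    [-0.082,-0.624,0,0,-1],
    [-0.082,-0.624,0,0,-1],
    [-0.082,-0.624,0,0,-1],
    [-0.082,-0.624,0,0,-1]
  ]
}}

```text
t: 4.33
position: [0.4774, -0.0924, 0.2245]
eef_rot: [[0.987, -0.161, -0.004], [-0.16, -0.987, 0.005], [-0.005, -0.004, -1.0]]
wrist_force: [0.3, 0.1, -1.1]
gripper_width: 0.223
finger_force: 59.2
```

>>> {"op": "step_arm", "data": {
  "targets": [
    [-0.082,-0.624,0,0,-1],
    [-0.082,-0.624,0,0,-1],
    [-0.082,-0.624,0,0,-1],
    [-0.082,-0.624,0,0,-1],
    [-0.082,-0.624,0.05,0,-1]
  ]
}}

```text
t: 4.75
position: [0.4863, 0.0651, 0.2142]
eef_rot: [[0.987, -0.161, 0.003], [-0.161, -0.987, 0.005], [0.002, -0.005, -1.0]]
wrist_force: [0.8, -0.4, -1.4]
gripper_width: 0.226
finger_force: 59.4
```

>>> {"op": "step_arm", "data": {
  "targets": [
    [0,0,0.05,0,-1],
    [0,0,0.09,0,-1],
    [0,0,0.09,0,-1],
    [0,0,0.09,0,-1],
    [0,0,0.09,0,-1]
  ]
}}

```text
t: 5.17
position: [0.4849, 0.0557, 0.1911]
eef_rot: [[0.985, -0.173, -0.001], [-0.173, -0.985, -0.0], [-0.0, 0.0, -1.0]]
wrist_force: [1.0, 0.5, -1.8]
gripper_width: 0.222
finger_force: 59.4
```

>>> {"op": "step_arm", "data": {
  "targets": [
    [0,0,0.02,0,-1],
    [0,0,0.042,0,-1],
    [0,0,0.042,0,-1],
    [0,0,0.042,0,-1]
  ]
}}

```text
t: 5.5
position: [0.4846, 0.0563, 0.1806]
eef_rot: [[0.985, -0.172, -0.001], [-0.172, -0.985, -0.0], [-0.001, 0.0, -1.0]]
wrist_force: [-0.6, 0.5, -0.6]
gripper_width: 0.229
finger_force: 59.4
```

>>> {"op": "step_arm", "data": {
  "targets": [
    [0,0,0.006,0,-1],
    [0,0,0.006,0,-1],
    [0,0,0.006,0,-1],
    [0,0,0.006,0,-1]
  ]
}}

```text
t: 5.83
position: [0.4849, 0.0565, 0.1794]
eef_rot: [[0.985, -0.172, 0.0], [-0.172, -0.985, 0.0], [0.0, -0.0, -1.0]]
wrist_force: [-0.4, -0.9, -1.5]
gripper_width: 0.223
finger_force: 59.4
```

>>> {"op": "step_arm", "data": {
  "targets": [
    [0,0,0.006,0,-1],
    [0,0,0.006,0,-1],
    [0,0,0.006,0,-1],
    [0,0,0.006,0,-1]
  ]
}}

```text
t: 6.17
position: [0.4848, 0.0564, 0.1778]
eef_rot: [[0.985, -0.172, -0.0], [-0.172, -0.985, -0.0], [-0.0, 0.0, -1.0]]
wrist_force: [0.8, 1.2, -1.2]
gripper_width: 0.227
finger_force: 59.4
```

>>> {"op": "step_arm", "data": {
  "targets": [
    [0,0,0.006,0,-1],
    [0,0,0.006,0,-1],
    [0,0,0.006,0,-1]
  ]
}}

```text
t: 6.42
position: [0.4849, 0.0564, 0.1763]
eef_rot: [[0.985, -0.172, 0.0], [-0.172, -0.985, 0.0], [0.0, -0.0, -1.0]]
wrist_force: [0.3, 0.4, -0.5]
gripper_width: 0.226
finger_force: 59.4
```

>>> {"op": "step_arm", "data": {
  "targets": [
    [0,0,0.006,0,-1],
    [0,0,0.006,0,-1],
    [0,0,0.006,0,-1]
  ]
}}

```text
t: 6.67
position: [0.4849, 0.0564, 0.1749]
eef_rot: [[0.985, -0.172, 0.0], [-0.172, -0.985, 0.0], [0.0, -0.0, -1.0]]
wrist_force: [-1.2, -1.3, -0.4]
gripper_width: 0.23
finger_force: 59.4
```

>>> {"op": "step_arm", "data": {
  "targets": [
    [0,0,0,0,-1]
  ]
}}

```text
t: 6.75
position: [0.4849, 0.0564, 0.1749]
eef_rot: [[0.985, -0.172, 0.0], [-0.172, -0.985, 0.0], [0.0, -0.0, -1.0]]
wrist_force: [-1.1, -0.7, 1.3]
gripper_width: 0.222
finger_force: 59.4
```

>>> {"op": "step_arm", "data": {
  "targets": [
    [0,0,0,0,-1]
  ]
}}

```text
t: 6.83
position: [0.4849, 0.0564, 0.1749]
eef_rot: [[0.985, -0.172, 0.0], [-0.172, -0.985, 0.0], [0.0, -0.0, -1.0]]
wrist_force: [-0.7, -0.9, 0.5]
gripper_width: 0.23
finger_force: 59.4
```

>>> {"op": "step_arm", "data": {
  "targets": [
    [0,0,0,0,-1]
  ]
}}

```text
t: 6.92
position: [0.4849, 0.0564, 0.1748]
eef_rot: [[0.985, -0.172, 0.0], [-0.172, -0.985, -0.0], [0.0, -0.0, -1.0]]
wrist_force: [-0.2, -0.4, 0.9]
gripper_width: 0.224
finger_force: 59.4
```

>>> {"op": "step_arm", "data": {
  "targets": [
    [0,0,0.005,0,-1],
    [0,0,0.005,0,-1],
    [0,0,0.005,0,-1]
  ]
}}

```text
t: 7.17
position: [0.4849, 0.0564, 0.1736]
eef_rot: [[0.985, -0.172, 0.0], [-0.172, -0.985, -0.0], [0.0, -0.0, -1.0]]
wrist_force: [-0.4, -0.4, 1.2]
gripper_width: 0.229
finger_force: 59.4
```

>>> {"op": "step_arm", "data": {
  "targets": [
    [0,0,0,0,-1]
  ]
}}

```text
t: 7.25
position: [0.4848, 0.0564, 0.1736]
eef_rot: [[0.985, -0.172, 0.0], [-0.172, -0.985, -0.0], [0.0, 0.0, -1.0]]
wrist_force: [0.7, -0.4, 1.6]
gripper_width: 0.22
finger_force: 59.4
```

>>> {"op": "step_arm", "data": {
  "targets": [
    [0,0,0,0,-1]
  ]
}}

```text
t: 7.33
position: [0.4848, 0.0564, 0.1736]
eef_rot: [[0.985, -0.172, 0.0], [-0.172, -0.985, -0.0], [0.0, 0.0, -1.0]]
wrist_force: [-0.1, -0.4, 1.2]
gripper_width: 0.228
finger_force: 59.4
```

>>> {"op": "step_arm", "data": {
  "targets": [
    [0,0,0,0,-1]
  ]
}}

```text
t: 7.42
position: [0.4848, 0.0564, 0.1736]
eef_rot: [[0.985, -0.172, 0.0], [-0.172, -0.985, 0.0], [0.0, -0.0, -1.0]]
wrist_force: [-0.4, -0.3, 0.9]
gripper_width: 0.229
finger_force: 59.4
```

>>> {"op": "step_arm", "data": {
  "targets": [
    [0,0,0,0,-1]
  ]
}}

```text
t: 7.5
position: [0.4848, 0.0564, 0.1736]
eef_rot: [[0.985, -0.172, 0.0], [-0.172, -0.985, 0.0], [0.0, -0.0, -1.0]]
wrist_force: [0.3, 0.3, 0.6]
gripper_width: 0.227
finger_force: 59.4
```

>>> {"op": "step_arm", "data": {
  "targets": [
    [0,0,-0.03,0,-1],
    [0,0,-0.06,0,-1],
    [0,0,-0.06,0,-1]
  ]
}}

```text
t: 7.75
position: [0.4855, 0.0566, 0.1899]
eef_rot: [[0.985, -0.172, 0.002], [-0.172, -0.985, 0.001], [0.002, -0.001, -1.0]]
wrist_force: [-0.8, 0.0, -1.6]
gripper_width: 0.225
finger_force: 59.2
```

>>> {"op": "step_arm", "data": {
  "targets": [
    [0,0,0,0,-1]
  ]
}}

```text
t: 7.83
position: [0.4851, 0.0565, 0.1891]
eef_rot: [[0.985, -0.172, 0.001], [-0.172, -0.985, 0.0], [0.001, -0.0, -1.0]]
wrist_force: [-0.2, 0.7, -0.7]
gripper_width: 0.221
finger_force: 59.2
```

>>> {"op": "step_arm", "data": {
  "targets": [
    [0.15,0.003,0,0,-1],
    [0.3,0.005,0,0,-1],
    [0.411,0.007,0,0,-1],
    [0.411,0.007,0,0,-1],
    [0.411,0.007,0,0,-1]
  ]
}}

```text
t: 8.25
position: [0.5868, 0.0365, 0.1881]
eef_rot: [[0.985, -0.173, -0.0], [-0.173, -0.985, -0.0], [-0.0, 0.0, -1.0]]
wrist_force: [-0.7, 0.4, -2.0]
gripper_width: 0.228
finger_force: 59.2
```

>>> {"op": "step_arm", "data": {
  "targets": [
    [0,0,0.025,0,-1],
    [0,0,0.045,0,-1],
    [0,0,0.06,0,-1],
    [0,0,0.06,0,-1],
    [0,0,0.06,0,-1]
  ]
}}

```text
t: 8.67
position: [0.5847, 0.0373, 0.1731]
eef_rot: [[0.985, -0.171, -0.002], [-0.171, -0.985, -0.0], [-0.001, 0.0, -1.0]]
wrist_force: [1.3, 0.4, -1.8]
gripper_width: 0.227
finger_force: 59.2
```

>>> {"op": "step_arm", "data": {
  "targets": [
    [0,0,0.006,0,-1],
    [0,0,0.012,0,-1],
    [0,0,0.012,0,-1],
    [0,0,0.012,0,-1]
  ]
}}

```text
t: 9.0
position: [0.5858, 0.0371, 0.1707]
eef_rot: [[0.985, -0.172, 0.0], [-0.172, -0.985, 0.0], [0.0, -0.0, -1.0]]
wrist_force: [0.2, 0.8, -2.0]
gripper_width: 0.228
finger_force: 59.2
```

>>> {"op": "step_arm", "data": {
  "targets": [
    [0,0,0,0,-1]
  ]
}}

```text
t: 9.08
position: [0.5858, 0.0371, 0.1707]
eef_rot: [[0.985, -0.172, 0.0], [-0.172, -0.985, 0.0], [0.0, -0.0, -1.0]]
wrist_force: [-0.1, -0.0, -0.5]
gripper_width: 0.224
finger_force: 59.2
```

>>> {"op": "step_arm", "data": {
  "targets": [
    [0,0,0,0,-1]
  ]
}}

```text
t: 9.17
position: [0.5858, 0.0371, 0.1707]
eef_rot: [[0.985, -0.172, 0.0], [-0.172, -0.985, 0.0], [0.0, -0.0, -1.0]]
wrist_force: [-0.5, 1.1, -0.2]
gripper_width: 0.226
finger_force: 59.2
```

>>> {"op": "step_arm", "data": {
  "targets": [
    [0,0,0.006,0,-1],
    [0,0,0.012,0,-1],
    [0,0,0.012,0,-1],
    [0,0,0.012,0,-1]
  ]
}}

```text
t: 9.5
position: [0.5859, 0.0371, 0.1677]
eef_rot: [[0.985, -0.172, 0.0], [-0.172, -0.985, 0.0], [0.0, -0.0, -1.0]]
wrist_force: [-1.4, -0.6, 2.2]
gripper_width: 0.229
finger_force: 59.3
```

>>> {"op": "step_arm", "data": {
  "targets": [
    [0,0,0,0,-1]
  ]
}}

```text
t: 9.58
position: [0.5859, 0.0371, 0.1677]
eef_rot: [[0.985, -0.172, 0.0], [-0.172, -0.985, 0.0], [0.0, -0.0, -1.0]]
wrist_force: [-0.3, 0.5, 0.7]
gripper_width: 0.223
finger_force: 59.3
```

>>> {"op": "step_arm", "data": {
  "targets": [
    [0,0,0,0,-1]
  ]
}}

```text
t: 9.67
position: [0.5859, 0.037, 0.1677]
eef_rot: [[0.985, -0.172, 0.0], [-0.172, -0.985, 0.0], [0.0, -0.0, -1.0]]
wrist_force: [-0.3, -0.2, 2.4]
gripper_width: 0.226
finger_force: 59.3
```

>>> {"op": "step_arm", "data": {
  "targets": [
    [0,0,0,0,-1]
  ]
}}

```text
t: 9.75
position: [0.5859, 0.0371, 0.1677]
eef_rot: [[0.985, -0.172, 0.0], [-0.172, -0.985, 0.0], [0.0, -0.0, -1.0]]
wrist_force: [-0.3, 0.7, 1.5]
gripper_width: 0.227
finger_force: 59.3
```

>>> {"op": "step_arm", "data": {
  "targets": [
    [0,0,0,0,-1]
  ]
}}

```text
t: 9.83
position: [0.5859, 0.037, 0.1677]
eef_rot: [[0.985, -0.172, 0.0], [-0.172, -0.985, 0.0], [0.0, -0.0, -1.0]]
wrist_force: [-0.8, 0.5, -0.1]
gripper_width: 0.228
finger_force: 59.3
```

>>> {"op": "step_arm", "data": {
  "targets": [
    [0,0,-0.04,0,-1],
    [0,0,-0.08,0,-1],
    [0.004,-0.15,-0.08,0,-1],
    [0.006,-0.3,-0.08,0,-1],
    [0.007,-0.423,-0.08,0,-1]
  ]
}}

```text
t: 10.25
position: [0.6064, 0.1431, 0.1889]
eef_rot: [[0.985, -0.172, 0.002], [-0.172, -0.985, 0.001], [0.002, -0.002, -1.0]]
wrist_force: [0.6, 0.4, -1.0]
gripper_width: 0.225
finger_force: 59.2
```

>>> {"op": "step_arm", "data": {
  "targets": [
    [0,0,0,0,-1],
    [0,0,0,0,-1],
    [0,0,0.035,0,-1],
    [0,0,0.055,0,-1],
    [0,0,0.071,0,-1]
  ]
}}

```text
t: 10.67
position: [0.6048, 0.1386, 0.1688]
eef_rot: [[0.985, -0.175, -0.002], [-0.175, -0.985, -0.002], [-0.001, 0.002, -1.0]]
wrist_force: [-0.7, -0.3, -0.5]
gripper_width: 0.226
finger_force: 59.2
```

>>> {"op": "step_arm", "data": {
  "targets": [
    [0,0,0,0,-1],
    [0,0,0.006,0,-1],
    [0,0,0.014,0,-1],
    [0,0,0.014,0,-1],
    [0,0,0.014,0,-1]
  ]
}}

```text
t: 11.08
position: [0.6057, 0.1402, 0.1665]
eef_rot: [[0.985, -0.172, -0.0], [-0.172, -0.985, -0.001], [0.0, 0.001, -1.0]]
wrist_force: [-0.9, -1.8, 0.5]
gripper_width: 0.223
finger_force: 59.4
```

>>> {"op": "step_arm", "data": {
  "targets": [
    [0,0,0,0,-1]
  ]
}}

```text
t: 11.17
position: [0.6058, 0.1405, 0.1665]
eef_rot: [[0.985, -0.172, 0.0], [-0.172, -0.985, -0.0], [0.0, 0.0, -1.0]]
wrist_force: [-0.5, -1.5, 1.0]
gripper_width: 0.228
finger_force: 59.4
```

>>> {"op": "step_arm", "data": {
  "targets": [
    [0,0,0,0,-1]
  ]
}}

```text
t: 11.25
position: [0.6058, 0.1407, 0.1666]
eef_rot: [[0.985, -0.172, 0.0], [-0.172, -0.985, -0.0], [0.0, 0.0, -1.0]]
wrist_force: [-0.0, -0.9, 1.0]
gripper_width: 0.225
finger_force: 59.4
```

>>> {"op": "step_arm", "data": {
  "targets": [
    [0,0,0,0,-1]
  ]
}}

```text
t: 11.33
position: [0.6058, 0.1408, 0.1665]
eef_rot: [[0.985, -0.172, 0.0], [-0.172, -0.985, -0.0], [0.0, -0.0, -1.0]]
wrist_force: [-0.6, -1.0, 0.4]
gripper_width: 0.23
finger_force: 59.4
```

>>> {"op": "step_arm", "data": {
  "targets": [
    [0,0,0,0,-1]
  ]
}}

```text
t: 11.42
position: [0.6058, 0.1409, 0.1665]
eef_rot: [[0.985, -0.172, 0.0], [-0.172, -0.985, -0.0], [0.0, -0.0, -1.0]]
wrist_force: [-0.1, -2.5, 0.4]
gripper_width: 0.224
finger_force: 59.4
```

>>> {"op": "step_arm", "data": {
  "targets": [
    [0,0,-0.05,0,-1],
    [0,0,-0.096,0,-1],
    [-0.15,-0.003,-0.096,0,-1],
    [-0.3,-0.006,-0.096,0,-1],
    [-0.421,-0.008,-0.096,0,-1]
  ]
}}

```text
t: 11.83
position: [0.5005, 0.162, 0.1914]
eef_rot: [[0.985, -0.172, 0.0], [-0.172, -0.985, 0.001], [-0.0, -0.001, -1.0]]
wrist_force: [-0.2, 0.8, -1.0]
gripper_width: 0.225
finger_force: 59.2
```

>>> {"op": "step_arm", "data": {
  "targets": [
    [0,0,0,0,-1],
    [0,0,0,0,-1],
    [0,0,0.025,0,-1],
    [0,0,0.045,0,-1],
    [0,0,0.058,0,-1]
  ]
}}

```text
t: 12.25
position: [0.5036, 0.1608, 0.1754]
eef_rot: [[0.985, -0.173, 0.001], [-0.173, -0.985, 0.0], [0.001, -0.0, -1.0]]
wrist_force: [0.5, 0.3, -1.6]
gripper_width: 0.226
finger_force: 59.2
```

>>> {"op": "step_arm", "data": {
  "targets": [
    [0,0,0,0,-1],
    [0,0,0.006,0,-1],
    [0,0,0.014,0,-1],
    [0,0,0.014,0,-1],
    [0,0,0.014,0,-1]
  ]
}}

```text
t: 12.67
position: [0.503, 0.1608, 0.1725]
eef_rot: [[0.985, -0.172, 0.001], [-0.172, -0.985, -0.0], [0.001, -0.0, -1.0]]
wrist_force: [0.1, -0.2, 1.0]
gripper_width: 0.224
finger_force: 59.4
```

>>> {"op": "step_arm", "data": {
  "targets": [
    [0,0,0,0,-1]
  ]
}}

```text
t: 12.75
position: [0.5029, 0.1608, 0.1726]
eef_rot: [[0.985, -0.172, 0.001], [-0.172, -0.985, 0.0], [0.001, -0.0, -1.0]]
wrist_force: [0.0, -0.5, 1.6]
gripper_width: 0.23
finger_force: 59.4
```

>>> {"op": "step_arm", "data": {
  "targets": [
    [0,0,0,0,-1]
  ]
}}

```text
t: 12.83
position: [0.5028, 0.1608, 0.1726]
eef_rot: [[0.985, -0.172, 0.001], [-0.172, -0.985, 0.0], [0.001, -0.0, -1.0]]
wrist_force: [0.4, -0.3, 1.7]
gripper_width: 0.221
finger_force: 59.4
```

>>> {"op": "step_arm", "data": {
  "targets": [
    [0,0,0,0,-1]
  ]
}}

```text
t: 12.92
position: [0.5028, 0.1609, 0.1726]
eef_rot: [[0.985, -0.172, 0.001], [-0.172, -0.985, 0.0], [0.001, -0.0, -1.0]]
wrist_force: [1.5, -0.7, 0.8]
gripper_width: 0.228
finger_force: 59.5
```

>>> {"op": "step_arm", "data": {
  "targets": [
    [0,0,0,0,-1]
  ]
}}

```text
t: 13.0
position: [0.5027, 0.1609, 0.1725]
eef_rot: [[0.985, -0.172, 0.001], [-0.172, -0.985, 0.0], [0.001, -0.0, -1.0]]
wrist_force: [1.4, -0.8, 0.7]
gripper_width: 0.231
finger_force: 59.5
```

Contact heights (TCP z) are P1 0.1768, P2 0.1709, P3 0.1688 and P4 0.1755. Level is therefore about 0.1730: pad 1 is 4 mm high and pad 4 is 2.3 mm high. With the plunger bottomed (5 mm), a level pad corresponds to TCP z of about 0.168. I press pad 4 slowly.

>>> {"op": "step_arm", "data": {
  "targets": [
    [0,0,0.002,0,-1],
    [0,0,0.004,0,-1],
    [0,0,0.006,0,-1],
    [0,0,0.007,0,-1],
    [0,0,0.008,0,-1]
  ]
}}

```text
t: 13.42
position: [0.5026, 0.161, 0.1704]
eef_rot: [[0.985, -0.172, 0.001], [-0.172, -0.985, 0.0], [0.001, -0.0, -1.0]]
wrist_force: [1.6, -1.3, 2.1]
gripper_width: 0.224
finger_force: 59.6
```

>>> {"op": "step_arm", "data": {
  "targets": [
    [0,0,0.001,0,-1],
    [0,0,0.002,0,-1],
    [0,0,0.003,0,-1]
  ]
}}

```text
t: 13.67
position: [0.5026, 0.161, 0.1697]
eef_rot: [[0.985, -0.172, 0.001], [-0.172, -0.985, 0.0], [0.001, -0.0, -1.0]]
wrist_force: [2.1, -1.1, 2.4]
gripper_width: 0.223
finger_force: 59.7
```

>>> {"op": "step_arm", "data": {
  "targets": [
    [0,0,0.001,0,-1],
    [0,0,0.002,0,-1],
    [0,0,0.003,0,-1]
  ]
}}

```text
t: 13.92
position: [0.5026, 0.1611, 0.169]
eef_rot: [[0.985, -0.172, 0.001], [-0.172, -0.985, 0.0], [0.001, -0.0, -1.0]]
wrist_force: [1.8, -1.3, 5.1]
gripper_width: 0.23
finger_force: 59.9
```

>>> {"op": "step_arm", "data": {
  "targets": [
    [0,0,0.001,0,-1],
    [0,0,0.002,0,-1]
  ]
}}

```text
t: 14.08
position: [0.5026, 0.1611, 0.1686]
eef_rot: [[0.985, -0.172, 0.001], [-0.172, -0.985, 0.0], [0.0, -0.0, -1.0]]
wrist_force: [1.3, -1.4, 6.0]
gripper_width: 0.222
finger_force: 59.9
```

>>> {"op": "step_arm", "data": {
  "targets": [
    [0,0,0.001,0,-1],
    [0,0,0.002,0,-1]
  ]
}}

```text
t: 14.25
position: [0.5025, 0.1612, 0.1681]
eef_rot: [[0.985, -0.172, 0.001], [-0.172, -0.985, 0.0], [0.0, -0.0, -1.0]]
wrist_force: [1.5, -1.3, 5.2]
gripper_width: 0.227
finger_force: 59.9
```

>>> {"op": "step_arm", "data": {
  "targets": [
    [0,0,0.001,0,-1],
    [0,0,0.001,0,-1]
  ]
}}

```text
t: 14.42
position: [0.5025, 0.1613, 0.1678]
eef_rot: [[0.985, -0.172, 0.0], [-0.172, -0.985, 0.0], [0.0, -0.0, -1.0]]
wrist_force: [1.7, -1.5, 5.3]
gripper_width: 0.226
finger_force: 59.9
```

>>> {"op": "step_arm", "data": {
  "targets": [
    [0,0,-0.03,0,-1],
    [0,0,-0.1,0,-1],
    [-0.001,0.15,-0.1,0,-1],
    [-0.002,0.3,-0.1,0,-1],
    [-0.002,0.422,-0.1,0,-1]
  ]
}}

```text
t: 14.83
position: [0.4808, 0.0559, 0.1921]
eef_rot: [[0.985, -0.171, -0.005], [-0.171, -0.985, -0.0], [-0.004, 0.001, -1.0]]
wrist_force: [-0.4, 0.3, -1.4]
gripper_width: 0.227
finger_force: 59.3
```

>>> {"op": "step_arm", "data": {
  "targets": [
    [0,0,0,0,-1],
    [0,0,0,0,-1],
    [0,0,0.025,0,-1],
    [0,0,0.05,0,-1],
    [0,0,0.07,0,-1]
  ]
}}

```text
t: 15.25
position: [0.4833, 0.0589, 0.1741]
eef_rot: [[0.986, -0.169, -0.001], [-0.169, -0.986, 0.001], [-0.001, -0.0, -1.0]]
wrist_force: [-0.5, 0.5, 2.0]
gripper_width: 0.229
finger_force: 59.3
```

>>> {"op": "step_arm", "data": {
  "targets": [
    [0,0,0.003,0,-1],
    [0,0,0.006,0,-1],
    [0,0,0.009,0,-1],
    [0,0,0.012,0,-1],
    [0,0,0.012,0,-1]
  ]
}}

```text
t: 15.67
position: [0.4837, 0.0579, 0.1722]
eef_rot: [[0.985, -0.171, 0.0], [-0.171, -0.985, 0.001], [-0.0, -0.001, -1.0]]
wrist_force: [-0.6, 3.3, 2.4]
gripper_width: 0.225
finger_force: 59.7
```

>>> {"op": "step_arm", "data": {
  "targets": [
    [0,0,0.001,0,-1],
    [0,0,0.002,0,-1],
    [0,0,0.003,0,-1]
  ]
}}

```text
t: 15.92
position: [0.4838, 0.0575, 0.1715]
eef_rot: [[0.985, -0.172, 0.0], [-0.172, -0.985, 0.001], [0.0, -0.001, -1.0]]
wrist_force: [-1.1, 3.7, 2.8]
gripper_width: 0.223
finger_force: 59.8
```

>>> {"op": "step_arm", "data": {
  "targets": [
    [0,0,0.001,0,-1],
    [0,0,0.002,0,-1],
    [0,0,0.003,0,-1]
  ]
}}

```text
t: 16.17
position: [0.4838, 0.0573, 0.1708]
eef_rot: [[0.985, -0.172, 0.0], [-0.172, -0.985, 0.0], [0.0, -0.0, -1.0]]
wrist_force: [-2.2, 3.3, 5.5]
gripper_width: 0.227
finger_force: 60.1
```

>>> {"op": "step_arm", "data": {
  "targets": [
    [0,0,0.001,0,-1],
    [0,0,0.002,0,-1],
    [0,0,0.003,0,-1],
    [0,0,0.004,0,-1],
    [0,0,0.005,0,-1]
  ]
}}

```text
t: 16.58
position: [0.4836, 0.0572, 0.1696]
eef_rot: [[0.985, -0.172, -0.0], [-0.172, -0.985, 0.0], [-0.0, -0.0, -1.0]]
wrist_force: [-0.7, 2.6, 5.2]
gripper_width: 0.224
finger_force: 60.2
```

>>> {"op": "step_arm", "data": {
  "targets": [
    [0,0,0.001,0,-1],
    [0,0,0.002,0,-1],
    [0,0,0.003,0,-1],
    [0,0,0.004,0,-1],
    [0,0,0.005,0,-1]
  ]
}}

```text
t: 17.0
position: [0.4834, 0.0571, 0.1682]
eef_rot: [[0.985, -0.172, -0.001], [-0.172, -0.985, -0.0], [-0.001, 0.0, -1.0]]
wrist_force: [-1.7, 3.5, 5.8]
gripper_width: 0.224
finger_force: 60.2
```

>>> {"op": "step_arm", "data": {
  "targets": [
    [0,0,-0.04,0,-1],
    [0,0,-0.12,0,-1],
    [0,0.15,-0.22,0,-1],
    [0,0.3,-0.22,0,-1],
    [0,0.46,-0.22,0,-1]
  ]
}}

```text
t: 17.42
position: [0.4648, -0.058, 0.2249]
eef_rot: [[0.986, -0.169, 0.004], [-0.169, -0.986, -0.001], [0.004, 0.001, -1.0]]
wrist_force: [0.4, -1.1, -2.0]
gripper_width: 0.228
finger_force: 59.3
```

>>> {"op": "step_arm", "data": {
  "targets": [
    [0.03,0.16,0,0,-1],
    [0.06,0.32,0,0,-1],
    [0.08,0.48,0,0,-1],
    [0.082,0.65,0,0,-1],
    [0.082,0.65,0,0,-1]
  ]
}}

```text
t: 17.83
position: [0.4531, -0.2312, 0.2238]
eef_rot: [[0.983, -0.186, -0.0], [-0.186, -0.983, -0.008], [0.001, 0.008, -1.0]]
wrist_force: [-1.4, -0.3, 0.1]
gripper_width: 0.224
finger_force: 59.1
```

```bash
cat >> h.py <<'E'
def plate(cam):
    im,d,c=save(cam); P=cloud(im,d,c); z=P[...,2]
    m=cv2.inRange(cv2.cvtColor(im,cv2.COLOR_RGB2HSV),(10,80,60),(35,255,255))
    m=cv2.dilate(m,np.ones((3,3)))
    q=P[(np.hypot(P[...,0]-.5435,P[...,1]-.0995)<.085)&(z>.085)&(z<.13)&(m==0)]
    A=np.c_[q[:,:2]-[.5445,.099],np.ones(len(q))]; co=np.linalg.lstsq(A,q[:,2],rcond=None)[0]
    for _ in range(3):
        k=abs(A@co-q[:,2])<.004; co=np.linalg.lstsq(A[k],q[k,2],rcond=None)[0]
    a=np.array([.826,.56]);b=np.array([-.56,.826])
    print(cam,len(q),'deg: p1->p3 %.2f p2->p4 %.2f'%(np.degrees(co[:2]@a),np.degrees(co[:2]@b)),'z',co[2].round(4))
E
python3 - <<'E'
from h import *
for i in range(3): plate('top')
for i in range(2): plate('scene')
o=r.get_obs(); print(o['t'],o['position'],o['wrist_force'])
E
```

```text
top 4886 deg: p1->p3 -1.13 p2->p4 0.81 z 0.1037
top 4883 deg: p1->p3 -1.15 p2->p4 0.73 z 0.1037
top 4892 deg: p1->p3 -1.20 p2->p4 0.82 z 0.1037
scene 4663 deg: p1->p3 -1.26 p2->p4 0.82 z 0.1028
scene 4664 deg: p1->p3 -1.29 p2->p4 0.76 z 0.1028
18.0833 [ 0.45588948 -0.21851681  0.22282322] [ 1.1881611   0.18097274 -0.53843512]
```

Both cameras agree that 1.2° remains (pad 1 high by about 1.6 mm) and 0.8° (pad 4 high by about 1.05 mm). Before pressing, their readings matched the touches. Both imply a level rigid-press TCP z of about 0.1667, so I go back and press further.

>>> {"op": "step_arm", "data": {
  "targets": [
    [-0.02,-0.16,0,0,-1],
    [-0.04,-0.32,0,0,-1],
    [-0.06,-0.48,0,0,-1],
    [-0.082,-0.63,0,0,-1],
    [-0.082,-0.65,0,0,-1]
  ]
}}

```text
t: 18.5
position: [0.4636, -0.0466, 0.2229]
eef_rot: [[0.988, -0.158, -0.001], [-0.158, -0.988, 0.004], [-0.002, -0.004, -1.0]]
wrist_force: [-0.4, 0.1, -0.9]
gripper_width: 0.225
finger_force: 59.4
```

>>> {"op": "step_arm", "data": {
  "targets": [
    [0,-0.16,0,0,-1],
    [0,-0.32,0,0,-1],
    [0,-0.46,0,0,-1],
    [0,-0.46,0.06,0,-1],
    [0,-0.46,0.12,0,-1]
  ]
}}

```text
t: 18.92
position: [0.4845, 0.0624, 0.1935]
eef_rot: [[0.987, -0.162, 0.003], [-0.162, -0.987, 0.002], [0.003, -0.003, -1.0]]
wrist_force: [-0.8, -0.5, -1.5]
gripper_width: 0.23
finger_force: 59.5
```

>>> {"op": "step_arm", "data": {
  "targets": [
    [0,0,0,0,-1],
    [0,0,0.04,0,-1],
    [0,0,0.07,0,-1],
    [0,0,0.08,0,-1],
    [0,0,0.09,0,-1]
  ]
}}

```text
t: 19.33
position: [0.4835, 0.0569, 0.1705]
eef_rot: [[0.985, -0.173, -0.001], [-0.173, -0.985, -0.0], [-0.0, 0.0, -1.0]]
wrist_force: [-1.4, 0.1, 2.2]
gripper_width: 0.225
finger_force: 59.6
```

>>> {"op": "step_arm", "data": {
  "targets": [
    [0,0,0.002,0,-1],
    [0,0,0.004,0,-1],
    [0,0,0.006,0,-1],
    [0,0,0.006,0,-1]
  ]
}}

```text
t: 19.67
position: [0.4836, 0.0569, 0.1693]
eef_rot: [[0.985, -0.172, -0.0], [-0.172, -0.985, -0.0], [-0.0, 0.0, -1.0]]
wrist_force: [-0.3, -0.0, 3.5]
gripper_width: 0.228
finger_force: 59.8
```

>>> {"op": "step_arm", "data": {
  "targets": [
    [0,0,0.001,0,-1],
    [0,0,0.002,0,-1],
    [0,0,0.003,0,-1],
    [0,0,0.004,0,-1],
    [0,0,0.005,0,-1]
  ]
}}

```text
t: 20.08
position: [0.4835, 0.0569, 0.168]
eef_rot: [[0.985, -0.172, -0.0], [-0.172, -0.985, -0.0], [-0.0, 0.0, -1.0]]
wrist_force: [-1.5, -0.7, 4.7]
gripper_width: 0.226
finger_force: 60.3
```

>>> {"op": "step_arm", "data": {
  "targets": [
    [0,0,0.001,0,-1],
    [0,0,0.002,0,-1],
    [0,0,0.003,0,-1],
    [0,0,0.004,0,-1],
    [0,0,0.005,0,-1]
  ]
}}

```text
t: 20.5
position: [0.4833, 0.0568, 0.1667]
eef_rot: [[0.985, -0.172, -0.001], [-0.172, -0.985, -0.0], [-0.001, 0.001, -1.0]]
wrist_force: [-2.5, -1.2, 5.9]
gripper_width: 0.222
finger_force: 60.3
```

>>> {"op": "step_arm", "data": {
  "targets": [
    [0,0,0.001,0,-1],
    [0,0,0.001,0,-1]
  ]
}}

```text
t: 20.67
position: [0.4832, 0.0568, 0.1665]
eef_rot: [[0.985, -0.172, -0.001], [-0.172, -0.985, -0.0], [-0.001, 0.001, -1.0]]
wrist_force: [-1.5, -1.6, 5.8]
gripper_width: 0.227
finger_force: 60.3
```

>>> {"op": "step_arm", "data": {
  "targets": [
    [0,0,-0.03,0,-1],
    [0,0,-0.1,0,-1],
    [0.001,-0.15,-0.1,0,-1],
    [0.002,-0.3,-0.1,0,-1],
    [0.002,-0.422,-0.1,0,-1]
  ]
}}

```text
t: 21.08
position: [0.5037, 0.1635, 0.1921]
eef_rot: [[0.985, -0.172, 0.003], [-0.172, -0.985, 0.002], [0.003, -0.003, -1.0]]
wrist_force: [0.1, 0.6, -1.5]
gripper_width: 0.224
finger_force: 59.4
```

>>> {"op": "step_arm", "data": {
  "targets": [
    [0,0,0,0,-1],
    [0,0,0,0,-1],
    [0,0,0.03,0,-1],
    [0,0,0.06,0,-1],
    [0,0,0.08,0,-1]
  ]
}}

```text
t: 21.5
position: [0.5018, 0.1592, 0.1702]
eef_rot: [[0.985, -0.174, -0.001], [-0.174, -0.985, -0.001], [-0.001, 0.001, -1.0]]
wrist_force: [-0.8, 0.0, 1.4]
gripper_width: 0.225
finger_force: 59.6
```

>>> {"op": "step_arm", "data": {
  "targets": [
    [0,0,0.003,0,-1],
    [0,0,0.006,0,-1],
    [0,0,0.009,0,-1],
    [0,0,0.009,0,-1]
  ]
}}

```text
t: 21.83
position: [0.5022, 0.1599, 0.1691]
eef_rot: [[0.985, -0.173, -0.0], [-0.173, -0.985, -0.001], [-0.0, 0.001, -1.0]]
wrist_force: [-0.2, -2.4, 2.8]
gripper_width: 0.223
finger_force: 59.8
```

>>> {"op": "step_arm", "data": {
  "targets": [
    [0,0,0.001,0,-1],
    [0,0,0.002,0,-1],
    [0,0,0.003,0,-1],
    [0,0,0.004,0,-1],
    [0,0,0.005,0,-1]
  ]
}}

```text
t: 22.25
position: [0.5023, 0.1607, 0.1679]
eef_rot: [[0.985, -0.172, 0.0], [-0.172, -0.985, -0.0], [0.0, 0.0, -1.0]]
wrist_force: [-0.5, -2.9, 4.3]
gripper_width: 0.226
finger_force: 60.0
```

>>> {"op": "step_arm", "data": {
  "targets": [
    [0,0,0.001,0,-1],
    [0,0,0.002,0,-1],
    [0,0,0.003,0,-1],
    [0,0,0.004,0,-1],
    [0,0,0.005,0,-1]
  ]
}}

```text
t: 22.67
position: [0.5023, 0.1609, 0.1667]
eef_rot: [[0.985, -0.172, -0.0], [-0.172, -0.985, -0.0], [-0.0, 0.0, -1.0]]
wrist_force: [-0.7, -3.1, 4.5]
gripper_width: 0.229
finger_force: 60.1
```

>>> {"op": "step_arm", "data": {
  "targets": [
    [0,0,-0.04,0,-1],
    [0,0,-0.12,0,-1],
    [0.01,0.1,-0.23,0,-1],
    [0.03,0.25,-0.24,0,-1],
    [0.05,0.4,-0.24,0,-1]
  ]
}}

```text
t: 23.08
position: [0.4993, 0.0624, 0.2289]
eef_rot: [[0.986, -0.167, 0.006], [-0.167, -0.986, 0.003], [0.005, -0.004, -1.0]]
wrist_force: [0.9, -0.9, -1.4]
gripper_width: 0.227
finger_force: 59.5
```

>>> {"op": "step_arm", "data": {
  "targets": [
    [0.015,0.15,0,0,-1],
    [0.03,0.3,0,0,-1],
    [0.045,0.45,0,0,-1],
    [0.06,0.6,0,0,-1],
    [0.07,0.74,0,0,-1]
  ]
}}

```text
t: 23.5
position: [0.4832, -0.1258, 0.227]
eef_rot: [[0.985, -0.172, 0.002], [-0.172, -0.985, 0.001], [0.002, -0.001, -1.0]]
wrist_force: [0.6, -0.2, -2.2]
gripper_width: 0.226
finger_force: 59.5
```

>>> {"op": "step_arm", "data": {
  "targets": [
    [0.01,0.15,0,0,-1],
    [0.02,0.3,0,0,-1],
    [0.03,0.43,0,0,-1],
    [0.046,0.532,0,0,-1],
    [0.046,0.532,0,0,-1]
  ]
}}

```text
t: 23.92
position: [0.4713, -0.2643, 0.2273]
eef_rot: [[0.984, -0.18, 0.003], [-0.18, -0.984, -0.004], [0.004, 0.003, -1.0]]
wrist_force: [0.1, -0.1, -1.7]
gripper_width: 0.227
finger_force: 59.5
```

Run:
```python
from h import *
for i in range(3): plate('top')
for i in range(2): plate('scene')
im,d,c=load('scene')
o=r.get_obs(); print(o['t'],o['position'],o['eef_rot'],o['wrist_force'])
u,_=cv2.projectPoints(np.array([o['position']-[0,0,.05]]),np.array(c['rvec']),np.array(c['tvec']),np.array(c['mtx']),np.array([c['k1'],0,0,0,0.]))
cu,cv=u[0,0].astype(int); print(cu,cv)
x0=max(cu-110,0);y0=max(cv-90,0)
cv2.imwrite('pics/s3.png',cv2.resize(im[y0:y0+180,x0:x0+220,::-1],None,fx=3.3,fy=3.3))
```

```text
top 4930 deg: p1->p3 0.16 p2->p4 0.02 z 0.1037
top 4917 deg: p1->p3 0.25 p2->p4 0.01 z 0.1037
top 4915 deg: p1->p3 0.18 p2->p4 0.05 z 0.1036
scene 4603 deg: p1->p3 0.07 p2->p4 0.10 z 0.1029
scene 4600 deg: p1->p3 0.13 p2->p4 0.08 z 0.1028
24.1667 [ 0.4718955  -0.25569182  0.22641862] [[ 9.85608093e-01 -1.69046346e-01  1.38024018e-04]
 [-1.69046359e-01 -9.85606918e-01  1.52680438e-03]
 [-1.22063274e-04 -1.52816321e-03 -9.99998825e-01]] [ 0.08397916  0.4116661  -1.8334731 ]
152 305
```

View pics/s3.png

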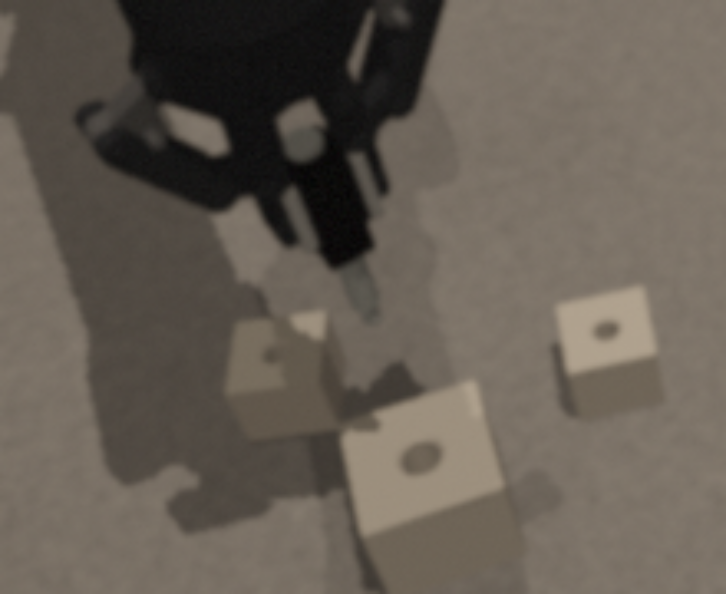

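The plate is now level to about 0.2°. The probe hangs with its tip at crop (373,315), and the hole's mouth is at crop (421,457). I'll ray-cast both from the same camera to line them up.

Run:
```python
from h import *
im,d,c=save('scene'); o=r.get_obs(); print(o['t'],o['position'],o['eef_rot'][:2,:2].round(3).tolist())
P=cloud(im,d,c); z=P[...,2]
# hole: dark blob on stand top
g=cv2.cvtColor(im,cv2.COLOR_RGB2GRAY)[330:400,140:205]
print('tip',onz(c,155,310,o['position'][2]-.067-.0))
roi=cv2.resize(g[5:40,12:50],None,fx=4,fy=4,interpolation=cv2.INTER_CUBIC)
t,m=cv2.threshold(roi,0,255,cv2.THRESH_BINARY_INV+cv2.THRESH_OTSU)
cs,_=cv2.findContours(m,0,2)
for k in cs:
    if len(k)>5 and 200<cv2.contourArea(k)<6000:
        e=cv2.fitEllipse(k); u=140+12+(e[0][0]+.5)/4-.5; v=335+(e[0][1]+.5)/4-.5; print('hole',cv2.contourArea(k)/16,e[1],u,v,onz(c,u,v,.06))
k=(z>.055)&(z<.066)&(np.hypot(P[...,0]-.471,P[...,1]+.258)<.06)
print('top',k.sum(),cv2.minAreaRect(P[k][:,:2].astype(np.float32)))
# shaft/handle direction: dark handle points below fingers
big=cv2.resize(im[250:325,110:190,::-1],None,fx=8,fy=8,interpolation=cv2.INTER_CUBIC); cv2.imwrite('pics/s4.png',big)
p=o['position']
for zz in(.159,.173,.2094): # expected probe tip, shaft end, shoulder if upright under TCP
    print(zz,cv2.projectPoints(np.array([[p[0],p[1],zz]]),np.array(c['rvec']),np.array(c['tvec']),np.array(c['mtx']),np.array([c['k1'],0,0,0,0.]))[0].ravel())
```

```text
24.2167 [ 0.47187682 -0.25577315  0.22644031] [[0.986, -0.169], [-0.169, -0.986]]
tip [ 0.46634661 -0.25277625  0.15944031]
hole 36.0625 (18.140182495117188, 1147.703857421875) 186.36015701293945 367.8234176635742 [ 0.5104873  -0.25842534  0.06      ]
hole 91.78125 (35.68165969848633, 53.01210403442383) 169.16162872314453 353.4100456237793 [ 0.47071562 -0.25875749  0.06      ]
hole 76.34375 (39.790706634521484, 213.70497131347656) 153.49276065826416 339.8780183792114 [ 0.43234646 -0.25859028  0.06      ]
top 1509 ((0.46998322010040283, -0.2585248053073883), (0.0634278878569603, 0.06781760603189468), 62.49580764770508)
0.159 [155.80468033 313.56102262]
0.173 [153.37630341 307.44184929]
0.2094 [146.72893278 290.71346065]
```

View pics/s4.png

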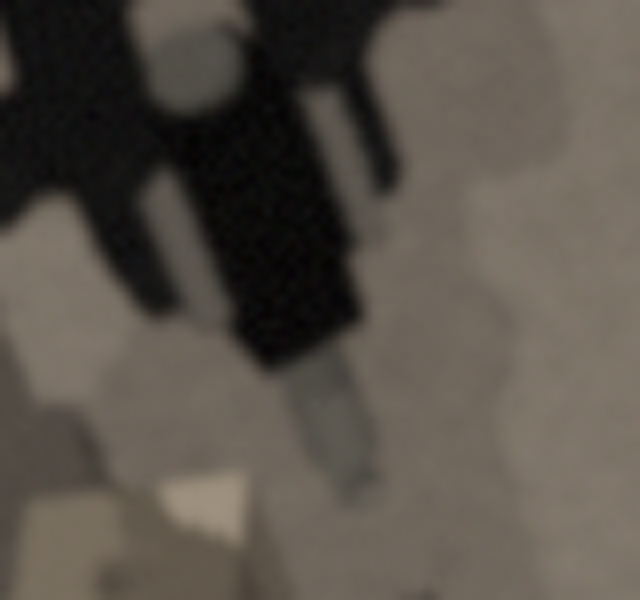

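The tip sits within about 1 px (1.5 mm) of upright under the TCP. The hole is at (0.4707, −0.2588), so I shift 3 mm and descend.

>>> {"op": "step_arm", "data": {
  "targets": [
    [0.002,0.012,0.1,0,-1],
    [0.002,0.012,0.2,0,-1],
    [0.002,0.012,0.3,0,-1],
    [0.002,0.012,0.35,0,-1],
    [0.002,0.012,0.35,0,-1]
  ]
}}

```text
t: 24.63
position: [0.4698, -0.2582, 0.1364]
eef_rot: [[0.986, -0.169, -0.005], [-0.169, -0.986, 0.003], [-0.006, -0.002, -1.0]]
wrist_force: [-0.2, 0.4, -0.6]
gripper_width: 0.224
finger_force: 59.5
```

>>> {"op": "step_arm", "data": {
  "targets": [
    [0,0,0,0,-1],
    [0,0,0.02,0,-1],
    [0,0,0.03,0,-1],
    [0,0,0.04,0,-1],
    [0,0,0.05,0,-1]
  ]
}}

```text
t: 25.05
position: [0.4718, -0.2611, 0.127]
eef_rot: [[0.985, -0.172, 0.001], [-0.172, -0.985, -0.001], [0.001, 0.0, -1.0]]
wrist_force: [1.0, 0.8, -1.7]
gripper_width: 0.224
finger_force: 59.5
```

>>> {"op": "step_arm", "data": {
  "targets": [
    [0,0,0.01,0,-1],
    [0,0,0.02,0,-1],
    [0,0,0.03,0,-1],
    [0,0,0.04,0,-1],
    [0,0,0.04,0,-1]
  ]
}}

```text
t: 25.47
position: [0.4709, -0.2609, 0.116]
eef_rot: [[0.985, -0.172, -0.001], [-0.172, -0.985, 0.0], [-0.001, -0.0, -1.0]]
wrist_force: [0.4, 0.3, -2.6]
gripper_width: 0.22
finger_force: 59.5
```

>>> {"op": "step_arm", "data": {
  "targets": [
    [0.002,-0.009,0,0,-1],
    [0.002,-0.009,0.01,0,-1],
    [0.002,-0.009,0.02,0,-1],
    [0.002,-0.009,0.03,0,-1],
    [0.002,-0.009,0.03,0,-1]
  ]
}}

```text
t: 25.88
position: [0.4718, -0.2587, 0.1085]
eef_rot: [[0.985, -0.172, -0.001], [-0.172, -0.985, 0.0], [-0.001, -0.0, -1.0]]
wrist_force: [-0.2, -0.2, -1.5]
gripper_width: 0.227
finger_force: 59.5
```

>>> {"op": "step_arm", "data": {
  "targets": [
    [0,0,0.01,0,-1],
    [0,0,0.02,0,-1],
    [0,0,0.02,0,-1]
  ]
}}

```text
t: 26.13
position: [0.4718, -0.2587, 0.1036]
eef_rot: [[0.985, -0.172, -0.001], [-0.172, -0.985, 0.0], [-0.001, -0.0, -1.0]]
wrist_force: [-0.0, -0.3, -0.7]
gripper_width: 0.223
finger_force: 59.5
```

>>> {"op": "step_arm", "data": {
  "targets": [
    [0,0,0.01,0,-1],
    [0,0,0.02,0,-1],
    [0,0,0.03,0,-1],
    [0,0,0.03,0,-1]
  ]
}}

```text
t: 26.47
position: [0.4719, -0.2587, 0.096]
eef_rot: [[0.985, -0.172, -0.001], [-0.172, -0.985, 0.0], [-0.001, -0.0, -1.0]]
wrist_force: [0.7, -0.0, -2.3]
gripper_width: 0.224
finger_force: 59.5
```

>>> {"op": "step_arm", "data": {
  "targets": [
    [0,0,0.02,0,-1],
    [0,0,0.04,0,-1],
    [0,0,0.06,0,-1],
    [0,0,0.07,0,-1],
    [0,0,0.07,0,-1]
  ]
}}

```text
t: 26.88
position: [0.4716, -0.2586, 0.0782]
eef_rot: [[0.985, -0.172, -0.002], [-0.172, -0.985, 0.001], [-0.002, -0.0, -1.0]]
wrist_force: [-0.4, 0.2, -1.8]
gripper_width: 0.224
finger_force: 59.5
```

>>> {"op": "step_arm", "data": {
  "targets": [
    [0,0,0.002,0,-1],
    [0,0,0.004,0,-1],
    [0,0,0.004,0,-1]
  ]
}}

```text
t: 27.13
position: [0.4722, -0.2589, 0.0781]
eef_rot: [[0.985, -0.172, 0.0], [-0.172, -0.985, -0.0], [0.0, 0.0, -1.0]]
wrist_force: [0.1, -0.6, -0.1]
gripper_width: 0.227
finger_force: 59.5
```

>>> {"op": "step_arm", "data": {
  "targets": [
    [0,0,0.002,0,-1],
    [0,0,0.004,0,-1],
    [0,0,0.004,0,-1]
  ]
}}

```text
t: 27.38
position: [0.4723, -0.2589, 0.0772]
eef_rot: [[0.985, -0.172, 0.0], [-0.172, -0.985, -0.0], [0.0, 0.0, -1.0]]
wrist_force: [-0.1, 0.2, 0.5]
gripper_width: 0.228
finger_force: 59.8
```

Contact is beginning at the original grasp height. I press slightly more to seat it, then open slowly.

>>> {"op": "step_arm", "data": {
  "targets": [
    [0,0,0.002,0,-1],
    [0,0,0.002,0,-1],
    [0,0,0.002,0,-1]
  ]
}}

```text
t: 27.63
position: [0.4723, -0.259, 0.0772]
eef_rot: [[0.985, -0.172, 0.0], [-0.172, -0.985, -0.0], [0.0, 0.0, -1.0]]
wrist_force: [-0.2, 1.0, 5.1]
gripper_width: 0.225
finger_force: 60.5
```

>>> {"op": "step_arm", "data": {
  "targets": [
    [0,0,0.001,0,-1],
    [0,0,0.001,0,-1]
  ]
}}

```text
t: 27.8
position: [0.4723, -0.259, 0.0772]
eef_rot: [[0.985, -0.172, 0.0], [-0.172, -0.985, -0.0], [0.0, -0.0, -1.0]]
wrist_force: [-0.4, 0.6, 8.6]
gripper_width: 0.227
finger_force: 60.7
```

>>> {"op": "step_arm", "data": {
  "targets": [
    [0,0,0,0,-0.4],
    [0,0,0,0,-0.2],
    [0,0,0,0,0.2],
    [0,0,0,0,1],
    [0,0,0,0,1]
  ]
}}

```text
t: 28.22
position: [0.4721, -0.2588, 0.0761]
eef_rot: [[0.985, -0.172, -0.0], [-0.172, -0.985, 0.0], [-0.0, -0.0, -1.0]]
wrist_force: [0.1, -0.3, 0.0]
gripper_width: 0.811
finger_force: 0.0
```

>>> {"op": "step_arm", "data": {
  "targets": [
    [0,0,0,0,1],
    [0,0,0,0,1],
    [0,0,0,0,1],
    [0,0,0,0,1],
    [0,0,0,0,1]
  ]
}}

```text
t: 28.63
position: [0.4722, -0.2589, 0.0763]
eef_rot: [[0.985, -0.172, 0.0], [-0.172, -0.985, -0.0], [0.0, 0.0, -1.0]]
wrist_force: [-0.1, 0.5, -0.9]
gripper_width: 1.0
finger_force: 0.0
```

Seated hard (8.6 N) and released. I lift straight up, move away and check.

>>> {"op": "step_arm", "data": {
  "targets": [
    [0,0,-0.1,0,1],
    [0,0,-0.25,0,1],
    [0,0,-0.4,0,1],
    [0,0,-0.55,0,1],
    [0,0,-0.65,0,1]
  ]
}}

```text
t: 29.05
position: [0.473, -0.2595, 0.2422]
eef_rot: [[0.985, -0.172, 0.004], [-0.172, -0.985, -0.002], [0.004, 0.001, -1.0]]
wrist_force: [-0.2, -0.0, -0.6]
gripper_width: 1.001
finger_force: 0.0
```

>>> {"op": "step_arm", "data": {
  "targets": [
    [-0.15,0.05,0,0,1],
    [-0.25,0.15,0,0,1],
    [-0.25,0.3,0,0,1],
    [-0.25,0.45,0,0,1],
    [-0.25,0.45,0,0,1]
  ]
}}

```text
t: 29.47
position: [0.3885, -0.3672, 0.24]
eef_rot: [[0.983, -0.182, 0.001], [-0.182, -0.983, -0.007], [0.003, 0.007, -1.0]]
wrist_force: [0.9, -1.2, 0.2]
gripper_width: 1.001
finger_force: 0.0
```

>>> {"op": "step_arm", "data": {
  "targets": [
    [0,0,0,0,1],
    [0,0,0,0,1],
    [0,0,0,0,1]
  ]
}}

```text
t: 29.72
position: [0.3916, -0.3575, 0.2385]
eef_rot: [[0.985, -0.17, -0.0], [-0.17, -0.985, 0.001], [-0.001, -0.001, -1.0]]
wrist_force: [0.1, 0.2, -0.3]
gripper_width: 1.0
finger_force: 0.0
```

Run:
```python
from h import *
plate('top');plate('top');plate('scene');plate('scene')
for n in('top','scene'):
    im,d,c=load(n);P=cloud(im,d,c);z=P[...,2]
    for lo,hi in((.055,.066),(.114,.122),(.1222,.14)):
        k=(z>lo)&(z<hi)&(np.hypot(P[...,0]-.471,P[...,1]+.258)<.055)
        if k.sum()>8: q=P[k]; print(n,lo,k.sum(),np.median(q,0).round(4),cv2.minAreaRect(q[:,:2].astype(np.float32)))
im,_,_=load('scene'); a=im[300:400,100:220]; im2,_,_=load('top'); b=im2[215:305,400:508]
cv2.imwrite('pics/end.png',np.hstack([cv2.resize(a,(400,333)),cv2.resize(b,(400,333))])[...,::-1])
o=r.get_obs();print(o['t'],o['position'],o['joint_velocities'].round(3) if hasattr(o['joint_velocities'],'round') else '')
```

```text
top 4917 deg: p1->p3 0.13 p2->p4 0.03 z 0.1037
top 4908 deg: p1->p3 0.13 p2->p4 0.04 z 0.1037
scene 4595 deg: p1->p3 0.10 p2->p4 0.07 z 0.1029
scene 4593 deg: p1->p3 0.08 p2->p4 0.10 z 0.1028
top 0.055 749 [ 0.4642 -0.2509  0.0605] ((0.470760315656662, -0.2575130760669708), (0.06661126017570496, 0.06574122607707977), 62.48332214355469)
top 0.114 65 [ 0.4683 -0.255   0.12  ] ((0.4706558287143707, -0.2577720582485199), (0.020305100828409195, 0.02019602246582508), 84.8291015625)
top 0.1222 44 [ 0.4706 -0.2579  0.1243] ((0.4695836305618286, -0.2573693096637726), (0.01610959693789482, 0.016193117946386337), 79.23905181884766)
scene 0.055 1282 [ 0.4779 -0.2646  0.0603] ((0.46977829933166504, -0.2583671808242798), (0.06338360160589218, 0.06667882204055786), 62.30265808105469)
scene 0.114 116 [ 0.4761 -0.2616  0.1193] ((0.47059905529022217, -0.2586342394351959), (0.019902313128113747, 0.021098092198371887), 83.57484436035156)
scene 0.1222 67 [ 0.4706 -0.2586  0.1241] ((0.47298187017440796, -0.260366290807724), (0.013208671472966671, 0.021549329161643982), 52.63878631591797)
29.9167 [ 0.39170609 -0.35778036  0.23869597] [ 0.001 -0.001  0.006 -0.003  0.001 -0.     0.001]
```

View pics/end.png

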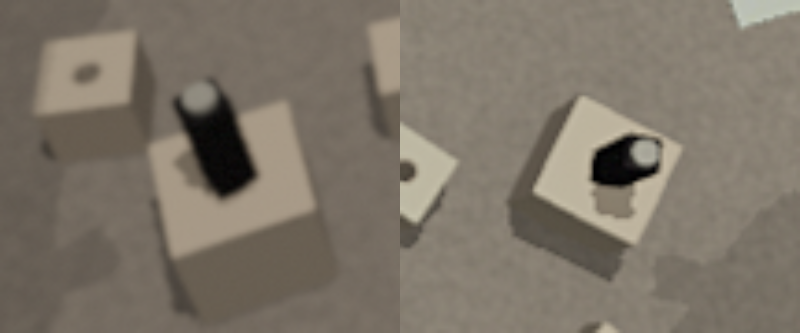

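The picture shows the probe upright in its stand. The button top is at 0.124 m, so it is fully home. The plate is level to about 0.15°, and the arm is clear and still.

```bash
python3 -c "
from plant import r
print(r.close_job())"
```

```text
the job is handed in; nothing more can be done
None
```

The job is handed in: I touched the pads in order 1 to 4, pressed pads 4 and 1 down until the cameras read the plate level to about 0.2° (highest push I read about 7 N), and put the probe back upright and fully home in the largest stand at about 30 s.

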